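Hold the pedal bin open for the shards, then let the lid down quietly

TASK

My hands are full of broken test tiles: with your fingertips press down the pedal of the little stainless bin so that its lid swings wide open, and keep it open for about three seconds while I tip them in. Then ease the pedal up again so that the lid comes down slowly and shuts without a bang - these paper walls carry every sound - and take your hand away. Work it by the pedal alone without touching the lid, and leave the bin standing where it is and everything else on the shelf alone.

Things in the scene. Friction and masses are not known exactly. Their poses are not given: they have to be found in the camera images.
- bin: Round stainless pedal bin, 166 mm across, 252 high, 1.4 kg, standing loose on a rubber foot (25 N on the pedal does not tip it). Origin: centre of its underside, on the shelf. The pedal side faces the bin's own -x, the lid hinge is at the rear, +x; z up. Wall 82 mm, lid rim 85 mm from the axis: fingers on the pedal should lean back from it some 30 degrees to clear them.
- pedal_pad (a point): Centre of the top of the bin's black pedal, the point to press; moves with it. Pad 38 mm along the bin's x, 56 wide, 8 thick; its centre is 116 mm in front of the bin's axis, 34 mm outside the wall. At rest about 42 mm above the shelf, sloping up to the front by 9 degrees; fully down about 14 mm above the shelf (27 mm travel, nearly straight down).
- pedal (a joint): Pedal angle, rad: 0 at rest, 0.28 fully down on its stop. Pivot across the bin, 98 mm behind the pad's centre, 22 mm above the shelf. Pressing takes about 5 to 11 N at first, less as the lid rises; only the lid's weight brings it back up.
- lid (a joint): Lid angle, rad: 0 shut, 1.25 fully open, always 4.46 times the pedal angle (linked by a rod); wide open means over 1.05. The open lid leans away from the pedal. Let go, it falls shut at 8 rad/s or more: a slam. On its way down and as it shuts it must stay under 2 rad/s, so the pad may rise at most 40 mm/s.
- cone: Bystander: pale ceramic test cone, 73 mm high, in a 52 x 26 mm clay foot, standing to one side of the pedal. Origin: centre of its underside.
- tongs: Bystander: stainless tongs 215 mm long, 45 mm wide, 16 mm high, lying to the other side of the pedal. Origin: centre of the underside, near mid length; x along their length.
- jar: Bystander: clear glass jar with a steel cap, 68 mm across, 105 mm high, beside the bin. Origin: centre of its underside.
- cup: Bystander: blue ceramic cup, 74 mm across, 80 mm high, beside the bin. Origin: centre of its underside.
- brush: Bystander: flat brush about 200 mm long lying on the robot's left. Origin: centre of its underside.
- tile_a: Bystander: copper-red tile, 72 x 72 x 8 mm, lying on the bamboo tray. Origin: centre of its underside.
- tile_b: Bystander: the second such tile on the bamboo tray.

How it is judged:
By the outcome, as a careful person would: the job done as asked, in the order asked, and still so for the second after the job is handed in, with the robot touching nothing.
It also fails if it takes over 48 s, if anything falls off the work surface, if the arm or the gripper's body presses on something with over 40 N, if the wrist force passes 120 N, or if a joint passes its speed limit or range.

ROBOT

A 6-joint arm with a two-finger parallel gripper is mounted at the origin on the work surface. World frame = base frame: x ahead of the robot, y to its left, z up, the work surface at z = 0. Lengths are in m, angles in degrees, forces in N, time in s.
With the tool pointing down it reaches from about 0.3 to 0.75 m from the base axis. Payload 8.5 kg.
Tool frame: the origin (TCP) lies midway between the tips of the shut fingers; the grasp point (between the pads) lies 19 mm behind it; z points along the fingers, y is the direction in which the jaws open and shut (so a half turn about z gives the same grasp; the last joint's range is limited). The gripper opens to 85 mm and grips with 20 to 120 N. Pads are 22 mm wide; open, the fingers measure 114 mm over their backs; the gripper's body (76 mm by 85 mm) begins 54 mm behind the grasp point. The pads swing forward as they close: fully open they stand 13 mm farther back than shut.
Start: joints at [-12.336, 21.807, 74.336, -0, 83.858, -12.336], TCP at [0.55, 0, 0.231] pointing down, gripper open.
Joint ranges: [-178.18, 178.18], [-50.72, 133.34], [12.68, 142.11], [-81.47, 261.47], [9.98, 163.14], [-165.26, 165.26]. Speed limits (degrees/s): [136.94, 136.94, 180, 180, 180, 180].

INTERFACE

Orientations are given as a 3x3 rotation matrix whose columns are the frame's x, y, z axes.
In Python, from rig import status, eyes, env gives the robot as it stands. The module is installed in compiled form; this text tells all that it offers.
- The arm moves only by the tool play_rows, never from a script. Its argument "targets" is text: rows parted by semicolons, each of 5 numbers parted by spaces: the shift along the tool's x, y, z in m, then the turn about the tool's z in rad, then the closure, from 0 (fully open) to 1 (shut). A call has 1 to 5 rows; each row is the pose to reach, as a shift and turn from the pose commanded when the call began, along the tool's axes at that moment; what a row does not reach only later rows make up. A row lasts 1/10 s, in which the tool goes at most 50 mm and 8.59 degrees, less where a joint would pass 70% of its speed; a pose out of reach is approached as far as the arm can. A call with a gripper value outside its range is refused whole. The fingers move at their own pace and stop on an object; "force" is the grip in N (left out, the last holds). Time passes only in rows, so rows that repeat a pose let the fingers close. It gives the time, the measured TCP pose, the force and the opening at its end, in the units of the state.
- status.observe(): the state, without advancing time (a new reading comes with each control period).
- eyes.get_image(name): name is "scene" or "side" or "wrist"; returns a dict with "pixels" (384x512x3 uint8, red, green, blue), "range_z" (384x512 float32, m along the optical axis (not along the pixel's ray), 0 where there is no reading), "mtx" (3x3 intrinsics, pixels), "world_to_cam" (4x4, takes a point from world to camera coordinates); the wrist camera has in their place "T_tool_cam" (4x4, takes a point from camera to tool coordinates, whose origin is the TCP and whose axes are the flange's). Camera axes: x right, y up, looking along -z (the intrinsics and any distortion apply to the point x, -y, -z); pixel columns grow to the right and rows downward; lengths in m; the calibration is good to about 2 mm. A picture is of the moment at which its call begins: read the wrist's pose just before it.
- env.close_job(): hands the job in, once; it reports no verdict.
The state is a dict: "time_s": time; "q": joint angles; "qvel": joint speeds; "joint_efforts": joint torques, N m; "position": TCP position; "tool_rot": TCP orientation; "ft_force": force on the tool from outside, world axes, zero at the start; "wrist_torque": the same for the moment, N m; "grip_width": finger opening in m.
Only numpy, scipy, OpenCV 4.12 (cv2) and the standard library are available. Lean on these libraries where they do the work, as an engineer would, in place of code of your own. Each camera call takes 0.05 s, during which the arm holds its last target.

## Working session

There is one attempt and no reset: what is moved stays moved. The work goes in short steps, Python scripts to look and compute and a tool call to move; the robot and the scene stay as the last step left them, time stands still between calls to the robot, and variables do not carry over. Pictures are saved under pics/ and viewed, and the job is handed in when it is done.

Besides the shell and the picture viewer there is one more tool, called as name(argument=value, ...) on one line, values as JSON. play_rows: Moves the arm, as the interface text tells. Its arguments: {"type":"object","properties":{"targets":{"type":"string"},"force":{"type":"number"}},"required":["targets"]}

```bash
mkdir -p pics; python3 - <<'E'
from rig import status, eyes
import cv2, numpy as np
s=status.observe()
for k,v in s.items(): print(k,np.round(v,4).tolist())
for n in ["scene","side","wrist"]:
    im=eyes.get_image(n); np.savez(f"{n}0.npz",**im)
    cv2.imwrite(f"pics/{n}0.png",cv2.cvtColor(im["pixels"],cv2.COLOR_RGB2BGR))
    for k in im:
        if k not in("pixels","range_z"): print(n,k,np.round(im[k],4).tolist())
E
```

```text
time_s 0.0
q [-12.3356, 21.8417, 74.3852, -0.0002, 83.859, -12.3363]
qvel [-0.0437, 0.0989, -0.0674, -0.1438, 0.1094, -0.0619]
joint_efforts [-0.001, -44.8467, -23.1286, -0.0003, 0.0047, 0.0]
position [0.5497, 0.0001, 0.2307]
tool_rot [[-0.0, 1.0, -0.0015], [1.0, 0.0, 0.0003], [0.0003, -0.0015, -1.0]]
ft_force [0.8684, -0.1014, -0.0819]
wrist_torque [0.0035, -0.0383, 0.0155]
grip_width 0.0853
scene mtx [[446.1928, 0.0, 255.7535], [0.0, 446.1928, 197.6687], [0.0, 0.0, 1.0]]
scene world_to_cam [[0.9753, -0.2206, -0.0127, -0.5744], [0.1934, 0.824, 0.5325, -0.1637], [-0.107, -0.5218, 0.8463, -1.6095], [0.0, 0.0, 0.0, 1.0]]
side mtx [[452.2091, 0.0, 254.4579], [0.0, 452.2091, 193.7337], [0.0, 0.0, 1.0]]
side world_to_cam [[-0.9674, -0.2525, 0.019, 0.5359], [0.2036, -0.7314, 0.6509, -0.2477], [-0.1505, 0.6335, 0.7589, -1.6086], [0.0, 0.0, 0.0, 1.0]]
wrist mtx [[339.1857, 0.0, 258.7538], [0.0, 339.1857, 191.0685], [0.0, 0.0, 1.0]]
wrist T_tool_cam [[-0.0005, 0.9652, 0.2613, 0.0675], [1.0, 0.0004, 0.0001, 0.0007], [0.0, 0.2613, -0.9652, -0.1431], [0.0, 0.0, 0.0, 1.0]]
```

View pics/scene0.png

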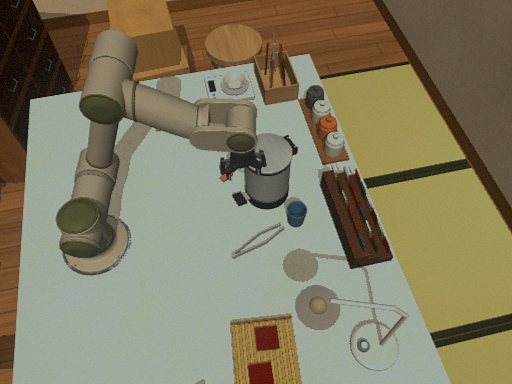

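View pics/side0.png

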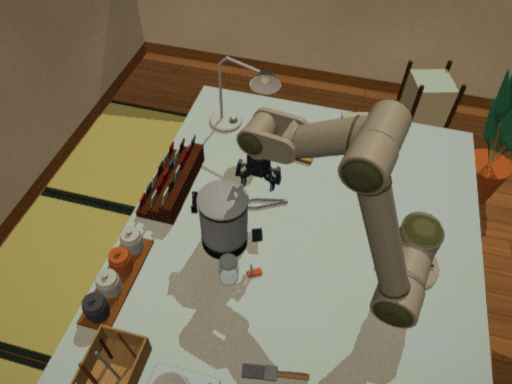

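View pics/wrist0.png

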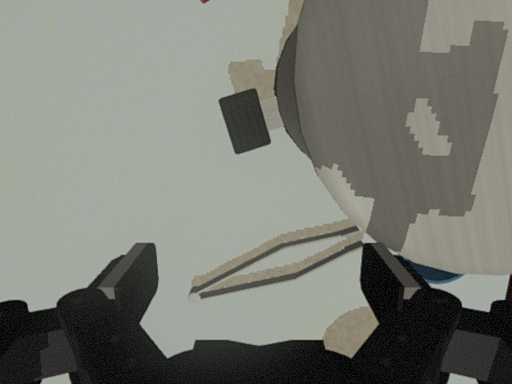

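Wrist view: the pedal is a black quad with corners about (219,99), (256,89), (271,142), (235,154). The bin is to the right and the tongs lie below at (190–360, 220–300). Next I'll deproject these.

```bash
cat > h.py <<'E'
import numpy as np
def load(n): return dict(np.load(n+".npz"))
def cloud(im,pose=None):
    K=im["mtx"];z=im["range_z"];v,u=np.mgrid[:384,:512]
    P=np.stack([(u-K[0,2])/K[0,0]*z,-(v-K[1,2])/K[1,1]*z,-z,np.ones_like(z)],-1)
    if pose is None: T=np.linalg.inv(im["world_to_cam"])
    else:
        A=np.eye(4);A[:3,:3]=pose["tool_rot"];A[:3,3]=pose["position"];T=A@im["T_tool_cam"]
    W=(P@T.T)[...,:3]; W[z==0]=np.nan
    return W
E
python3 - <<'E'
from h import *
from rig import status
from scipy.optimize import least_squares
np.set_printoptions(precision=4,suppress=True)
s=status.observe()
w=load("wrist0");W=cloud(w,s)
px=w["pixels"].astype(int)
dark=px.max(2)<70
m=np.zeros_like(dark);m[85:160,212:275]=1
m&=dark
Q=W[m];Q=Q[(Q[:,2]>.025)&(Q[:,2]<.06)]
print("pedal",len(Q),np.median(Q,0),Q.mean(0))
import cv2
c=Q.mean(0);u,sv,vt=np.linalg.svd(Q-c);print(vt,sv/np.sqrt(len(Q))*np.sqrt(12))
print(cv2.minAreaRect((Q[:,:2]*1000).astype(np.float32)))
for (u_,v_) in [(100,100),(150,200)]: print("table",W[v_,u_])
for n in["scene","side"]:
    C=cloud(load(n+"0")).reshape(-1,3)
    B=C[(C[:,2]>.06)&(C[:,2]<.23)&(C[:,0]>.5)&(C[:,0]<1)&(C[:,1]>0)&(C[:,1]<.45)]
    T=C[(C[:,2]>.235)&(C[:,2]<.262)&(C[:,0]>.6)&(C[:,0]<.95)&(C[:,1]>0)&(C[:,1]<.45)]
    print(n,"top",len(T),T.min(0),T.max(0),np.median(T,0))
    f=lambda p:np.hypot(B[:,0]-p[0],B[:,1]-p[1])-.082
    r=least_squares(f,[.74,.17],loss="soft_l1",f_scale=.003);print("cyl",r.x,np.median(abs(r.fun)))
    D=C[(C[:,2]>.028)&(C[:,2]<.05)]
    k=np.hypot(D[:,0]-c[0],D[:,1]-c[1])<.045
    if k.sum():print("ped",n,k.sum(),np.median(D[k],0))
E
```

```text
pedal 2143 [0.5369 0.0483 0.0425] [0.5369 0.0478 0.0425]
[[-0.2668  0.9637 -0.007 ]
 [ 0.9507  0.262  -0.1657]
 [ 0.1578  0.0508  0.9862]] [0.0539 0.0365 0.0033]
((545.704833984375, 49.71521759033203), (54.31620788574219, 54.39752197265625), 16.557056427001953)
table [0.382  0.0669 0.002 ]
table [ 0.4252 -0.0441  0.0005]
scene top 1103 [0.6058 0.     0.235 ] [0.7538 0.1635 0.2584] [0.6726 0.0767 0.2483]
cyl [0.8451 0.1434] 0.12232588472112323
ped scene 176 [0.5419 0.0453 0.0411]
side top 1468 [0.6001 0.     0.2352] [0.7508 0.165  0.2612] [0.6592 0.0918 0.2492]
cyl [0.7594 0.1936] 0.10875125990188554
ped side 167 [0.5394 0.0494 0.0414]
```

```bash
python3 - <<'E'
from h import *
from scipy.optimize import least_squares
np.set_printoptions(precision=4,suppress=True)
c0=np.array([.649,.079])
for n in["scene","side"]:
    C=cloud(load(n+"0")).reshape(-1,3)
    d=np.hypot(C[:,0]-c0[0],C[:,1]-c0[1])
    B=C[(C[:,2]>.06)&(C[:,2]<.21)&(d<.1)&(d>.065)]
    r=least_squares(lambda p:np.hypot(B[:,0]-p[0],B[:,1]-p[1])-.082,c0,loss="soft_l1",f_scale=.002);print(n,"cyl",r.x,len(B),np.median(abs(r.fun)))
    # nearby things
    N=C[(C[:,2]>.008)&(C[:,2]<.12)&(d>.1)&(C[:,0]>.4)&(C[:,0]<.8)&(abs(C[:,1])<.3)]
    import cv2
    g=np.zeros((80,60),np.uint8);h=np.zeros((60,40))
    for p in N:
        i=int((p[1]+.3)/.01);j=int((p[0]-.4)/.01);h[i,j]=max(h[i,j],p[2])
    for i in range(59,-1,-1):
        if h[i].any(): print("%.2f"%(-.3+i*.01)," ".join("%3d"%(x*1000) if x else "  ." for x in h[i]))
E
```

```text
scene cyl [0.648  0.0785] 1021 0.0009856016710876742
0.28   .   8   .   .   .   .   .   .   .   .   .   .   .   .   .   .   .   .   .   .   .   .   .   .   .   .   .   .   .   .   .   .   .   .   .   .   .   .   .   .
0.27   .   .   .   .   .   9   .   .   .   .   .   .   .   .   .   .   .   .   .   .   .   .   .   .   .   .   .   .   .   .   .   .   .   .   .   .   .   .   .   .
0.25   .   .   .   .   8   .   .   .   .  11   .   .   .   .   .   .   .   .   .   .   .   .   .   .   .   .   .   .   .   .   .   .   .   .   .   .   .   .   .   .
0.24   .   .   .   .   .   .   .   .   .   9   .   .   .   .   .   .   .   .   .   .   .   .   .   .   .   .   .   .   .   .   .   .   .   .   .   .   .   .   .   .
0.23   .   .   .   .   .   .   .  10   .   .   .   .   .   .   .   .   .   .   .   .   .   .   .   .   .   .   .   .   .   .   .   .   .   .   .   .   .   .   .   .
0.22   .   .   .   .   .  10   .   .   .   .   .   .   .   .   .   .   .   .   .   .   .   .   .   .   .   .   .   .   .   .   .   .   .   .   .   .   .   .   .   .
0.20   .   .   .   .   .   .   9  12   .   .   .   .   . 
[... 16014 characters left out ...]
   .   .   .   .   .   .   .   .   .
-0.27   .   .   .   .   8   8   .   .   .   .   .   .   .   .   .   .   .   .   .   .   .   .   .   .   .   .   .   .   .   .   .   .   .   8   .   .   .   .   .   .
-0.28   .   .   .   .   .   .   .   .   .   .   .   .   .   .   .   .   .   .   .   .   .   .   .   .   .   .   .   .   .   .   .   .   .   .   .   8   .  10   .   8
-0.29   .   .   .   .   .   .   .   .   .   .   .   .   .   .   .   .   .   .   .   .   .   .   .   .   .   .   .   .   8   .   .   .   .   .   .   .   .   .   .   .
-0.30   .   .   .   .   .   .   .   .   .   .   .   .   .   .   .   .   .   .   .   .   .   .   .   .   .   .   .   .   .   .   .   .   .   .   .   8   .   .   .   .
```

```bash
python3 - <<'E'
from h import *
np.set_printoptions(precision=3,suppress=True)
# arm extents rel. to tool axis (0.55,0) per height band above TCP z .231
for n in["scene","side"]:
    C=cloud(load(n+"0")).reshape(-1,3)
    for z0 in np.arange(.24,.66,.04):
        k=(C[:,2]>z0)&(C[:,2]<z0+.04)&(abs(C[:,0]-.55)<.14)&(abs(C[:,1])<.14)&(np.hypot(C[:,0]-.648,C[:,1]-.078)>(.1 if z0<.27 else 0))
        if k.sum()>5:
            A=C[k]-[.55,0,0]; print(n,"h %.2f"%(z0-.231),k.sum(),"x",np.percentile(A[:,0],[1,99]),"y",np.percentile(A[:,1],[1,99]))
e=np.array([.965,.263]);p=np.array([.537,.048])
print("tool axis target",p-.05*e, "d",p-.05*e-[.5497,.0001])
E
```

```text
scene h 0.01 39 x [-0.057  0.048] y [-0.014  0.007]
scene h 0.05 235 x [-0.074  0.07 ] y [-0.02   0.011]
scene h 0.09 259 x [-0.07   0.067] y [-0.022  0.011]
scene h 0.13 189 x [-0.037  0.036] y [-0.041 -0.006]
scene h 0.17 51 x [-0.031  0.025] y [-0.039 -0.022]
scene h 0.21 427 x [-0.132  0.025] y [-0.071  0.062]
scene h 0.25 1101 x [-0.137  0.051] y [-0.072  0.061]
scene h 0.29 1810 x [-0.138  0.034] y [-0.062  0.076]
scene h 0.33 51 x [-0.14  -0.127] y [0.005 0.055]
side h 0.01 29 x [-0.057 -0.045] y [-0.002  0.014]
side h 0.05 241 x [-0.074  0.069] y [-0.014  0.018]
side h 0.09 287 x [-0.072  0.066] y [-0.012  0.022]
side h 0.13 197 x [-0.039  0.031] y [0.002 0.039]
side h 0.17 77 x [-0.028  0.031] y [0.018 0.039]
side h 0.21 362 x [-0.121  0.048] y [-0.036  0.084]
side h 0.25 968 x [-0.136  0.052] y [-0.045  0.086]
side h 0.29 1562 x [-0.137  0.032] y [-0.055  0.084]
side h 0.33 42 x [-0.14  -0.127] y [0.015 0.064]
tool axis target [0.489 0.035] d [-0.061  0.035]
```

play_rows(targets="0.016 -0.034 0 -0.134 0; 0.033 -0.067 0 -0.267 0; 0.033 -0.067 0.05 -0.267 0; 0.033 -0.067 0.10 -0.267 0; 0.033 -0.067 0.14 -0.267 0")

```text
time_s: 0.65
position: [0.482, 0.0333, 0.0894]
tool_rot: [[-0.264, 0.964, -0.001], [0.964, 0.264, 0.0], [0.0, -0.001, -1.0]]
ft_force: [1.1, -0.4, -0.8]
grip_width: 0.0854
```

```bash
cat > look.py <<'E'
import sys
from rig import status, eyes
from h import *
import cv2
tag=sys.argv[1];np.set_printoptions(precision=4,suppress=True)
s=status.observe();print(s["time_s"],s["position"],s["ft_force"],s["grip_width"]);print(s["tool_rot"])
for n in sys.argv[2:]:
    im=eyes.get_image(n);np.savez(n+tag+".npz",**im,**{k:s[k] for k in("position","tool_rot")})
    p=cv2.cvtColor(im["pixels"],cv2.COLOR_RGB2BGR)
    if n=="scene": p=cv2.resize(p[110:270,170:370],None,fx=3,fy=3)
    if n=="side": p=cv2.resize(p[130:320,150:350],None,fx=3,fy=3)
    cv2.imwrite(f"pics/{n}{tag}.png",p)
E
python3 look.py 1 scene side wrist
```

```text
0.65 [0.482  0.0333 0.0894] [ 1.1094 -0.3966 -0.8074] 0.08541778132644882
[[-0.2641  0.9645 -0.0008]
 [ 0.9645  0.2641  0.0001]
 [ 0.0003 -0.0007 -1.    ]]
```

View pics/scene1.png

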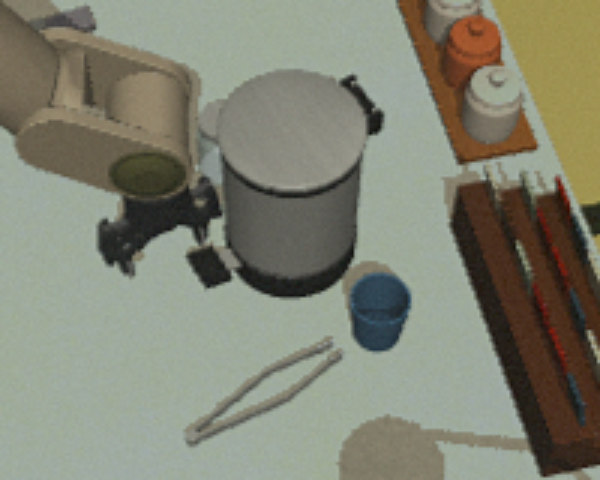

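View pics/side1.png

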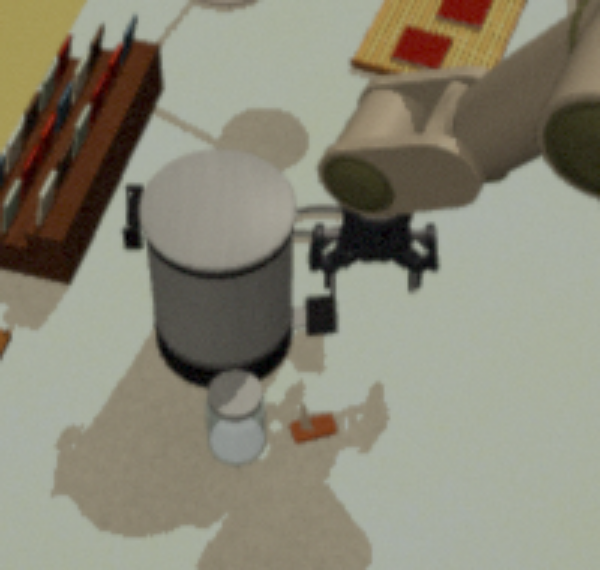

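View pics/wrist1.png

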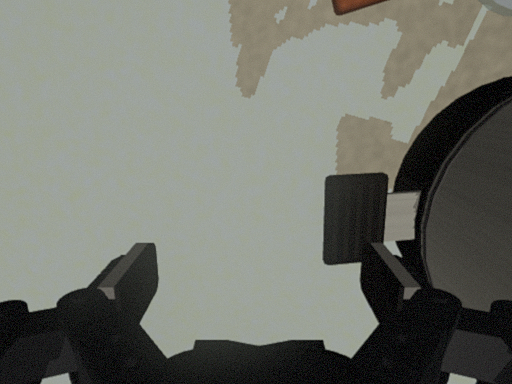

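The wrist view shows the pedal squared up with the tool, corners (325,175), (387,173), (386,262) and (326,264). The right fingertip is at about (375,245). I'll compute both in tool coordinates.

```bash
python3 - <<'E'
from h import *
np.set_printoptions(precision=4,suppress=True)
w=load("wrist1");W=cloud(w,w)
T=(W-w["position"])@w["tool_rot"]
for (u,v) in [(330,180),(382,178),(382,235),(330,258),(356,218)]:
    print((u,v),"tool",np.nanmedian(T[v-1:v+2,u-1:u+2].reshape(-1,3),0),"world",np.nanmedian(W[v-1:v+2,u-1:u+2].reshape(-1,3),0))
print("finger")
for u,v in [(376,250),(385,262),(395,275),(370,262),(380,285),(405,285),(140,262),(152,250)]: print((u,v),T[v,u],W[v,u,2])
E
```

```text
(330, 180) tool [0.0234 0.0412 0.0432] world [0.5155 0.0666 0.0462]
(382, 178) tool [0.0234 0.0718 0.0476] world [0.545  0.075  0.0418]
(382, 235) tool [-0.0121  0.0756  0.0478] world [0.5582 0.0416 0.0416]
(330, 258) tool [-0.0245  0.0438  0.0425] world [0.5306 0.0211 0.0469]
(356, 218) tool [0.0003 0.0578 0.0439] world [0.5377 0.0488 0.0455]
finger
(376, 250) [ 0.0122  0.0454 -0.0251] 0.11445843144302509
(385, 262) [ 0.0119  0.0455 -0.0343] 0.1237415641697214
(395, 275) [ 0.012   0.0454 -0.0436] 0.13298752711963974
(370, 262) [ 0.0072  0.0436 -0.025 ] 0.11437361427103382
(380, 285) [ 0.0047  0.0433 -0.0375] 0.1269000896429628
(405, 285) [ 0.012   0.0461 -0.0498] 0.13921525029147638
(140, 262) [ 0.0108 -0.0417 -0.0321] 0.12154258455802201
(152, 250) [ 0.0087 -0.042  -0.0174] 0.10690700843455098
```

play_rows(targets="0 0.003 0.015 0 0; 0 0.003 0.03 0 0; 0 0.003 0.043 0 0; 0 0.003 0.048 0 0; 0 0.003 0.052 0 0")

```text
time_s: 1.3
position: [0.4869, 0.0336, 0.0407]
tool_rot: [[-0.264, 0.965, 0.003], [0.965, 0.264, -0.0], [-0.001, 0.002, -1.0]]
ft_force: [0.7, 0.3, 0.8]
grip_width: 0.0855
```

play_rows(targets="0 0 0.002 0 0; 0 0 0.004 0 0; 0 0 0.006 0 0; 0 0 0.008 0 0; 0 0 0.010 0 0")

```text
time_s: 1.8
position: [0.486, 0.0338, 0.0294]
tool_rot: [[-0.264, 0.965, 0.0], [0.965, 0.264, -0.0], [-0.0, 0.0, -1.0]]
ft_force: [-3.2, -1.0, 12.5]
grip_width: 0.0853
```

play_rows(targets="0 0 0.002 0 0; 0 0 0.004 0 0; 0 0 0.006 0 0; 0 0 0.008 0 0; 0 0 0.010 0 0")

```text
time_s: 2.3
position: [0.4853, 0.0337, 0.0196]
tool_rot: [[-0.264, 0.965, -0.001], [0.965, 0.264, -0.0], [-0.0, -0.001, -1.0]]
ft_force: [-3.8, -1.7, 7.9]
grip_width: 0.0854
```

```bash
python3 look.py 2 side
```

```text
2.3 [0.4853 0.0337 0.0196] [-3.8197 -1.6901  7.9284] 0.08536292571806417
[[-0.264   0.9645 -0.0008]
 [ 0.9645  0.264  -0.0003]
 [-0.0001 -0.0009 -1.    ]]
```

View pics/side2.png

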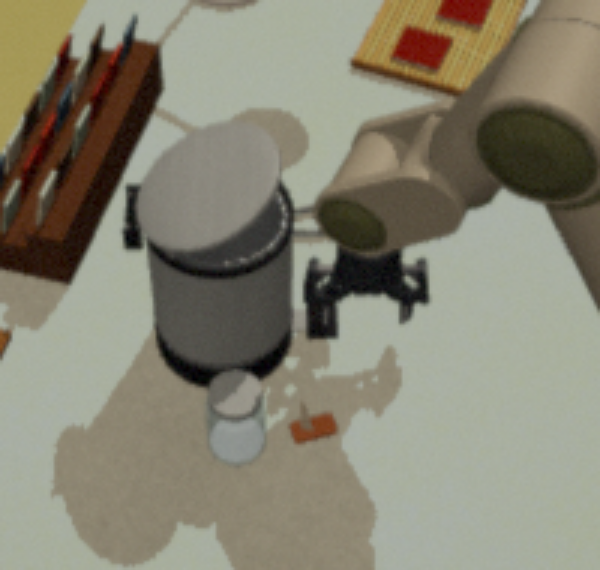

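The lid is rising and the finger sits on the pad. I'll keep pressing.

play_rows(targets="0 0 0.002 0 0; 0 0 0.004 0 0; 0 0 0.006 0 0; 0 0 0.008 0 0; 0 0 0.010 0 0")

```text
time_s: 2.85
position: [0.4852, 0.0337, 0.0094]
tool_rot: [[-0.264, 0.965, -0.001], [0.965, 0.264, -0.0], [0.0, -0.001, -1.0]]
ft_force: [-4.3, -1.4, 4.8]
grip_width: 0.0853
```

play_rows(targets="0 0 0.001 0 0; 0 0 0.002 0 0; 0 0 0.003 0 0; 0 0 0.003 0 0; 0 0 0.003 0 0")

```text
time_s: 3.35
position: [0.4858, 0.0339, 0.0063]
tool_rot: [[-0.264, 0.965, -0.0], [0.965, 0.264, 0.0], [0.0, -0.0, -1.0]]
ft_force: [-3.0, -0.3, 2.9]
grip_width: 0.0853
```

```bash
python3 look.py 3 side scene; python3 - <<'E'
from h import *
for n in["side3","scene3"]:
    C=cloud(load(n)).reshape(-1,3);e=np.array([.965,.263]);f=np.array([-.263,.965])
    a=(C[:,:2]-[.648,.078])@e;b=(C[:,:2]-[.648,.078])@f
    k=(C[:,2]>.27)&(abs(b)<.07)&(a>-.04)&(a<.15)
    if k.sum()>20:
        c=np.polyfit(a[k],C[k,2],1); c2=np.polyfit(C[k,2],a[k],1);print(n,k.sum(),"lid angle",np.arctan2(1,-c2[0]) if 0 else np.arctan(1/c2[0]),np.arctan(c[0]),C[k,2].max())
E
```

```text
3.35 [0.4858 0.0339 0.0063] [-3.0287 -0.2635  2.8696] 0.08525408010453094
[[-0.2639  0.9646 -0.0002]
 [ 0.9646  0.2639  0.0001]
 [ 0.0001 -0.0001 -1.    ]]
side3 782 lid angle -0.9569464505153185 -0.9405096198939771 0.3953062413429924
scene3 357 lid angle -0.9074019751019696 -0.8767620352054054 0.39528827667658484
```

View pics/side3.png

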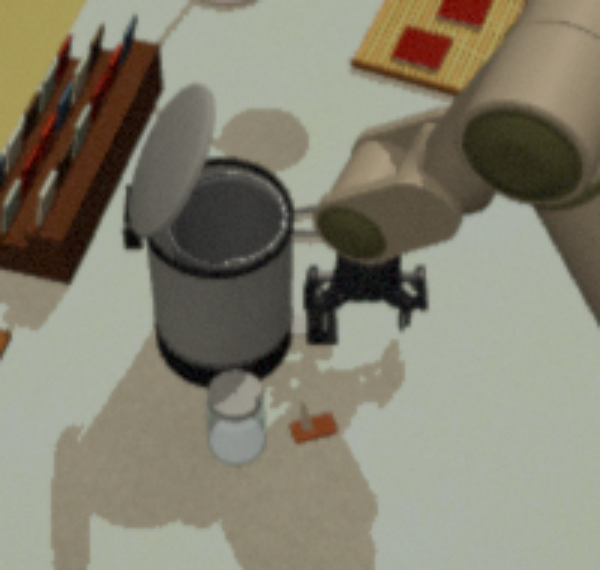

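The lid is at about 0.95 rad, so it needs a few more millimetres to the stop.

play_rows(targets="0 0 0.001 0 0; 0 0 0.002 0 0; 0 0 0.003 0 0; 0 0 0.004 0 0; 0 0 0.005 0 0")

```text
time_s: 3.95
position: [0.4861, 0.0338, 0.0012]
tool_rot: [[-0.264, 0.965, 0.0], [0.965, 0.264, 0.0], [-0.0, 0.0, -1.0]]
ft_force: [-1.5, 0.9, 1.3]
grip_width: 0.0857
```

play_rows(targets="0 0 0.0005 0 0; 0 0 0.001 0 0; 0 0 0.0015 0 0; 0 0 0.0015 0 0")

```text
time_s: 4.35
position: [0.4862, 0.0338, 0.0005]
tool_rot: [[-0.264, 0.965, 0.001], [0.965, 0.264, -0.0], [-0.0, 0.001, -1.0]]
ft_force: [-4.0, 1.5, 11.6]
grip_width: 0.0856
```

```bash
cat > lid.py <<'E'
import sys
from h import *
for n in sys.argv[1:]:
    C=cloud(load(n)).reshape(-1,3);e=np.array([.965,.263]);f=np.array([-.263,.965])
    a=(C[:,:2]-[.648,.078])@e;b=(C[:,:2]-[.648,.078])@f
    k=(C[:,2]>.27)&(abs(b)<.07)&(a>-.04)&(a<.15)
    c=np.polyfit(a[k],C[k,2],1); c2=np.polyfit(C[k,2],a[k],1);print(n,k.sum(),"lid",np.arctan(1/c2[0]),np.arctan(c[0]),C[k,2].max())
    d=np.hypot(C[:,0]-.648,C[:,1]-.078);B=C[(C[:,2]>.06)&(C[:,2]<.21)&(d<.1)&(d>.065)]
    from scipy.optimize import least_squares
    print(least_squares(lambda p:np.hypot(B[:,0]-p[0],B[:,1]-p[1])-.082,[.648,.078],loss="soft_l1",f_scale=.002).x)
E
python3 look.py 4 side scene; python3 lid.py side4 scene4
```

```text
4.35 [0.4862 0.0338 0.0005] [-3.991   1.4584 11.6284] 0.08556051725482383
[[-0.264   0.9645  0.0014]
 [ 0.9645  0.264  -0.0001]
 [-0.0005  0.0013 -1.    ]]
side4 439 lid -1.166687980862038 -1.131590200938002 0.41245367242062103
[0.64721737 0.07783979]
scene4 353 lid -1.310801618074663 -1.2784275515149461 0.41290701143108044
[0.6475592  0.07809124]
```

The pedal is on its stop (force jumped to 11.6 N) and the lid is about 1.2 rad open. The bin hasn't moved. Holding for 3 s.

play_rows(targets="0 0 0 0 0; 0 0 0 0 0; 0 0 0 0 0; 0 0 0 0 0; 0 0 0 0 0")

```text
time_s: 4.95
position: [0.4862, 0.0338, 0.0005]
tool_rot: [[-0.264, 0.965, 0.001], [0.965, 0.264, -0.0], [-0.0, 0.001, -1.0]]
ft_force: [-4.1, 1.7, 11.4]
grip_width: 0.0853
```

play_rows(targets="0 0 0 0 0; 0 0 0 0 0; 0 0 0 0 0; 0 0 0 0 0; 0 0 0 0 0")

```text
time_s: 5.45
position: [0.4862, 0.0338, 0.0005]
tool_rot: [[-0.264, 0.965, 0.001], [0.965, 0.264, -0.0], [-0.0, 0.001, -1.0]]
ft_force: [-4.8, 0.6, 11.4]
grip_width: 0.0853
```

play_rows(targets="0 0 0 0 0; 0 0 0 0 0; 0 0 0 0 0; 0 0 0 0 0; 0 0 0 0 0")

```text
time_s: 5.95
position: [0.4862, 0.0338, 0.0005]
tool_rot: [[-0.264, 0.965, 0.001], [0.965, 0.264, -0.0], [-0.001, 0.001, -1.0]]
ft_force: [-4.3, 0.1, 11.1]
grip_width: 0.0854
```

play_rows(targets="0 0 0 0 0; 0 0 0 0 0; 0 0 0 0 0; 0 0 0 0 0; 0 0 0 0 0")

```text
time_s: 6.45
position: [0.4862, 0.0339, 0.0005]
tool_rot: [[-0.264, 0.965, 0.001], [0.965, 0.264, -0.0], [-0.0, 0.001, -1.0]]
ft_force: [-3.9, 2.0, 11.4]
grip_width: 0.0855
```

play_rows(targets="0 0 0 0 0; 0 0 0 0 0; 0 0 0 0 0; 0 0 0 0 0; 0 0 0 0 0")

```text
time_s: 6.95
position: [0.4862, 0.0338, 0.0005]
tool_rot: [[-0.264, 0.965, 0.001], [0.965, 0.264, -0.0], [-0.0, 0.001, -1.0]]
ft_force: [-4.4, 0.3, 10.9]
grip_width: 0.0854
```

play_rows(targets="0 0 0 0 0; 0 0 0 0 0; 0 0 0 0 0; 0 0 0 0 0; 0 0 0 0 0")

```text
time_s: 7.45
position: [0.4862, 0.0338, 0.0005]
tool_rot: [[-0.264, 0.965, 0.001], [0.965, 0.264, -0.0], [-0.0, 0.001, -1.0]]
ft_force: [-3.9, 0.6, 11.3]
grip_width: 0.0853
```

play_rows(targets="0 0 -0.001 0 0; 0 0 -0.002 0 0; 0 0 -0.003 0 0; 0 0 -0.004 0 0; 0 0 -0.005 0 0")

```text
time_s: 7.95
position: [0.4859, 0.0337, 0.0049]
tool_rot: [[-0.264, 0.965, -0.0], [0.965, 0.264, -0.0], [-0.0, -0.0, -1.0]]
ft_force: [-0.7, -0.4, 3.1]
grip_width: 0.0851
```

play_rows(targets="0 0 -0.001 0 0; 0 0 -0.002 0 0; 0 0 -0.003 0 0; 0 0 -0.004 0 0; 0 0 -0.005 0 0")

```text
time_s: 8.45
position: [0.4859, 0.0337, 0.01]
tool_rot: [[-0.264, 0.965, 0.0], [0.965, 0.264, -0.0], [-0.0, 0.0, -1.0]]
ft_force: [-1.0, -0.7, 4.0]
grip_width: 0.0854
```

```bash
python3 look.py 5 side; python3 lid.py side5
```

```text
8.45 [0.4859 0.0337 0.01  ] [-1.0262 -0.6935  4.0082] 0.08543283105582448
[[-0.2638  0.9646  0.0001]
 [ 0.9646  0.2638 -0.0001]
 [-0.0001  0.     -1.    ]]
side5 975 lid -0.8023183456279159 -0.7884512172444095 0.38132856123531
[0.6476018  0.07758012]
```

View pics/side5.png

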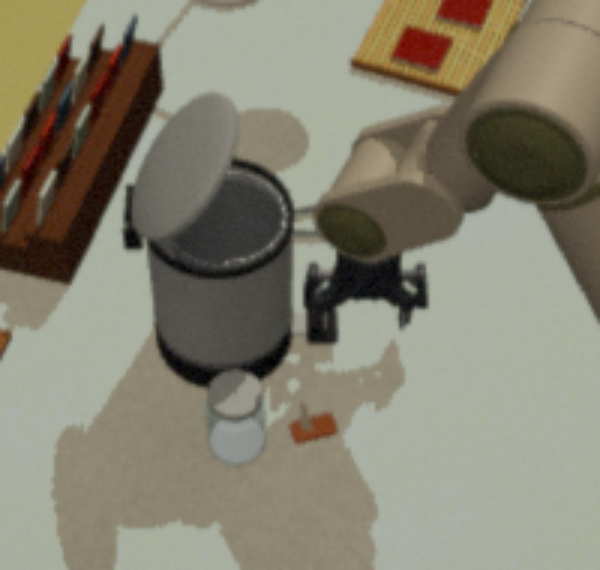

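The lid is following the finger down at about 0.45 rad/s. I'll carry on at the same pace.

play_rows(targets="0 0 -0.001 0 0; 0 0 -0.002 0 0; 0 0 -0.003 0 0; 0 0 -0.004 0 0; 0 0 -0.005 0 0")

```text
time_s: 9.0
position: [0.486, 0.0338, 0.015]
tool_rot: [[-0.264, 0.965, 0.0], [0.965, 0.264, -0.0], [-0.0, 0.0, -1.0]]
ft_force: [-1.7, -0.6, 5.3]
grip_width: 0.0854
```

play_rows(targets="0 0 -0.001 0 0; 0 0 -0.002 0 0; 0 0 -0.003 0 0; 0 0 -0.004 0 0; 0 0 -0.005 0 0")

```text
time_s: 9.5
position: [0.4865, 0.0339, 0.0202]
tool_rot: [[-0.264, 0.965, 0.002], [0.965, 0.264, 0.0], [-0.0, 0.002, -1.0]]
ft_force: [-1.1, 1.1, 6.1]
grip_width: 0.0854
```

play_rows(targets="0 0 -0.001 0 0; 0 0 -0.002 0 0; 0 0 -0.003 0 0; 0 0 -0.004 0 0; 0 0 -0.005 0 0")

```text
time_s: 10.0
position: [0.4871, 0.034, 0.0255]
tool_rot: [[-0.264, 0.965, 0.003], [0.965, 0.264, 0.0], [-0.001, 0.003, -1.0]]
ft_force: [1.6, 2.8, 5.8]
grip_width: 0.0853
```

play_rows(targets="0 0 -0.001 0 0; 0 0 -0.002 0 0; 0 0 -0.003 0 0; 0 0 -0.004 0 0; 0 0 -0.005 0 0")

```text
time_s: 10.5
position: [0.4862, 0.0338, 0.0299]
tool_rot: [[-0.264, 0.965, 0.001], [0.965, 0.264, -0.0], [-0.0, 0.0, -1.0]]
ft_force: [0.3, 0.5, 0.2]
grip_width: 0.0857
```

play_rows(targets="0 0 -0.001 0 0; 0 0 -0.002 0 0; 0 0 -0.003 0 0; 0 0 -0.004 0 0; 0 0 -0.005 0 0")

```text
time_s: 11.0
position: [0.4858, 0.0338, 0.0349]
tool_rot: [[-0.264, 0.965, -0.0], [0.965, 0.264, -0.0], [0.0, -0.0, -1.0]]
ft_force: [-0.1, 0.0, -0.2]
grip_width: 0.0854
```

```bash
python3 look.py 6 side scene
```

```text
11.0 [0.4858 0.0338 0.0349] [-0.0782  0.0462 -0.1739] 0.0853599329185548
[[-0.2638  0.9646 -0.0002]
 [ 0.9646  0.2638 -0.    ]
 [ 0.     -0.0002 -1.    ]]
```

View pics/side6.png

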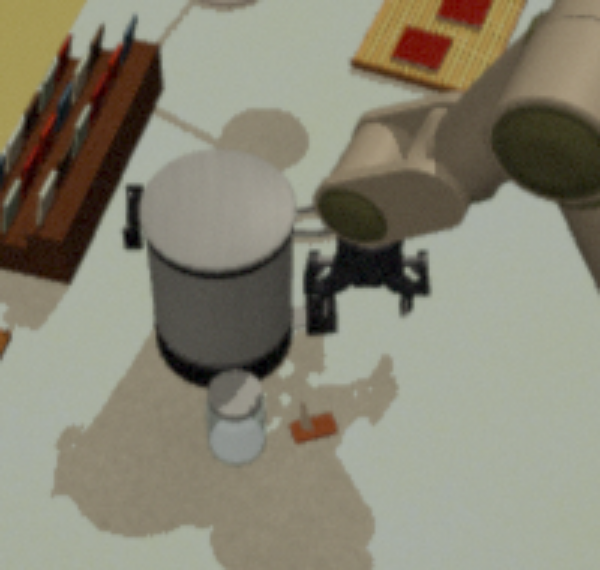

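The lid is shut and the contact force is zero. Now I'll withdraw, first straight up and slightly away from the bin.

play_rows(targets="0 0 -0.01 0 0; 0 -0.005 -0.03 0 0; 0 -0.02 -0.06 0 0; 0 -0.04 -0.10 0 0; 0 -0.05 -0.14 0 0")

```text
time_s: 11.6
position: [0.436, 0.0206, 0.1766]
tool_rot: [[-0.264, 0.965, -0.001], [0.965, 0.264, 0.0], [0.001, -0.001, -1.0]]
ft_force: [0.9, 0.3, 1.0]
grip_width: 0.0852
```

play_rows(targets="0 -0.01 -0.03 0 0; 0 -0.02 -0.05 0 0; 0 -0.02 -0.06 0 0; 0 -0.02 -0.06 0 0; 0 -0.02 -0.06 0 0")

```text
time_s: 12.1
position: [0.4184, 0.0155, 0.2341]
tool_rot: [[-0.264, 0.965, -0.001], [0.965, 0.264, 0.0], [0.001, -0.001, -1.0]]
ft_force: [0.1, 0.3, -0.0]
grip_width: 0.0853
```

```bash
python3 look.py 7 side scene; python3 - <<'E'
from h import *
from scipy.optimize import least_squares
for n in("side","scene"):
  for t in "07":
    C=cloud(load(n+t)).reshape(-1,3);d=np.hypot(C[:,0]-.648,C[:,1]-.078);B=C[(C[:,2]>.06)&(C[:,2]<.21)&(d<.1)&(d>.065)]
    p=C[(np.hypot(C[:,0]-.537,C[:,1]-.048)<.04)&(C[:,2]>.028)&(C[:,2]<.06)]
    print(n,t,least_squares(lambda p:np.hypot(B[:,0]-p[0],B[:,1]-p[1])-.082,[.648,.078],loss="soft_l1",f_scale=.002).x,"pedal",p.mean(0),"top",np.median(C[(d<.08)&(C[:,2]>.2)&(C[:,2]<.3),2]))
E
```

```text
12.1 [0.4184 0.0155 0.2341] [ 0.1343  0.2934 -0.0027] 0.08531238372544137
[[-0.2639  0.9646 -0.0012]
 [ 0.9646  0.2639  0.0004]
 [ 0.0007 -0.001  -1.    ]]
side 0 [0.64724442 0.07720561] pedal [0.53987515 0.04896561 0.04109489] top 0.2494885460232208
side 7 [0.64720815 0.07707915] pedal [0.5401887  0.04905803 0.04107553] top 0.24948063983112445
scene 0 [0.64795911 0.07845736] pedal [0.54339105 0.04545899 0.04151308] top 0.24893447730685914
scene 7 [0.64788642 0.07859149] pedal [0.54347757 0.045128   0.04160642] top 0.24871769756030537
```

View pics/scene7.png

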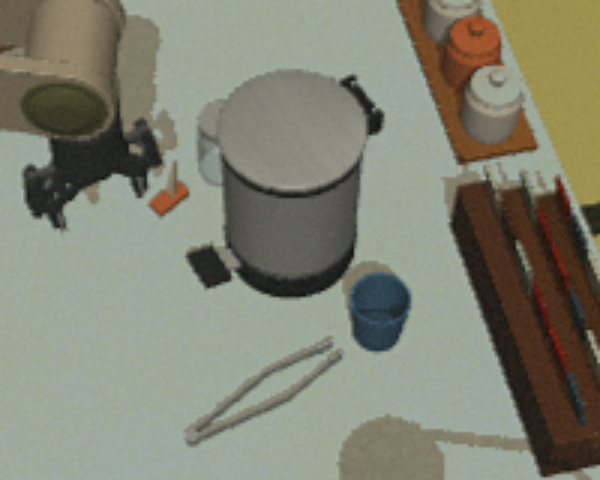

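View pics/side7.png

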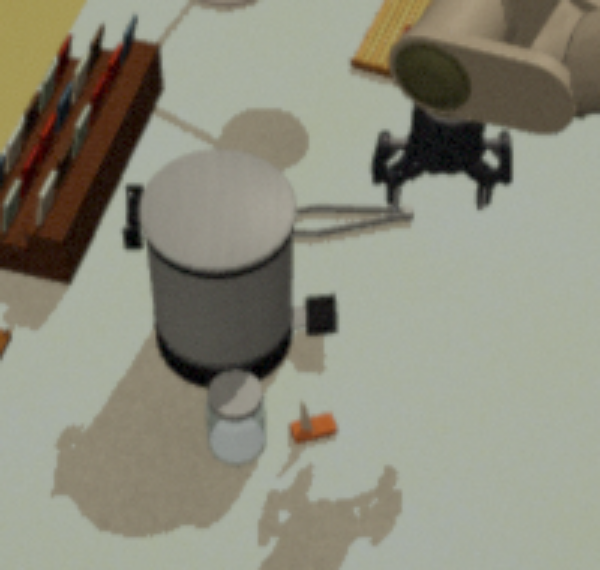

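The lid is shut, the pedal is back up, the bin hasn't moved, and the cone, tongs, jar and cup stand as before. The hand is clear.

```bash
python3 -c "
from rig import env
print(env.close_job())"
```

```text
the job is handed in; nothing more can be done
None
```

The bin's lid was opened wide by the pedal, held open, and let down slowly until it shut. The job is handed in.

- **How I pressed:** The moves let me turn the tool only about its own axis, so the fingers could not lean back by 30 degrees. I kept the gripper open and vertical and pressed with the fingertip nearer the bin. That kept the gripper's body away from the bin's wall and the lid rim.
- **Open:** I pressed the pedal down onto its stop, where the force rose to about 11 N. The lid stood about 1.2 rad open; the two cameras read 1.13 to 1.17 and 1.28 to 1.31 rad. It stayed wide open for about 3.5 s.
- **Close:** I raised the fingertip at 10 mm/s, so the lid came down at about 0.45 rad/s. The contact force stayed on until the pedal reached its rest height, then dropped to zero. I did not measure the lid's speed at the moment it shut.
- **Last checks:** The lid is shut and the pedal is back at rest height. The bin's measured position changed by less than 0.3 mm. The cone, tongs, jar and cup look unmoved in the pictures. I did not check the brush and tiles at the end, but the arm never went near them. The hand is clear, with no force on it. I finished at about 12 s.

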